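Turn over the half-inspected cover disc

ROBOT

A 6-joint arm with a two-finger parallel gripper is mounted at the origin on the work surface. World frame = base frame: x ahead of the robot, y to its left, z up, the work surface at z = 0. Lengths are in m, angles in rad, forces in N, time in s.
With the tool pointing down it reaches from about 0.35 to 0.85 m from the base axis. Payload 8.1 kg.
Tool frame: the origin (TCP) lies between the finger pads; the fingertips stand 17 mm ahead of it and the grasp point (between the pads) lies 2 mm behind it; z points along the fingers, y is the line along which they close (so a half turn about z gives the same grasp; the last joint's range is limited). The gripper opens to 85 mm and grips with 20 to 120 N. Pads are 22 mm wide; open, the fingers measure 114 mm over their backs; the gripper's body (76 mm by 85 mm) begins 54 mm behind the grasp point. The pads swing forward as they close: fully open they stand 13 mm farther back than shut.
Start: joints at [-1.252, 0.13, 1.488, -0, 1.523, -0.085], TCP at [0.236, -0.552, 0.214] pointing down, gripper open.
Joint ranges: [-2.96, 2.96], [-0.89, 2.26], [0.02, 2.5], [-1.34, 4.48], [0, 2.73], [-2.66, 2.66]. Speed limits (rad/s): [2.39, 2.39, 2.79, 3.14, 3.14, 3.14].

INTERFACE

Orientations are given as [roll, pitch, yaw] about the fixed x, y, z axes, in that order (R = Rz(yaw) Ry(pitch) Rx(roll)).
In Python, from station import arm gives the robot as it stands. The module is installed in compiled form; this text tells all that it offers.
- The arm moves only by the tool arm_command, never from a script. Its argument "motion" is one flat list of numbers, 4 for each row, row after row: the shift along the world's x, y, z in cm, then the turn about the world's z in rad. In form: [tx, ty, tz, roll, tx, ty, tz, roll, ...]. A call has 1 to 20 rows; each row is the pose to reach, as a shift and turn from the pose commanded when the call began; what a row does not reach only later rows make up. A row lasts 1/8 s, in which the tool goes at most 62.5 mm and 10.7 degrees, less where a joint would pass 70% of its speed; a pose out of reach is approached as far as the arm can. A call with a gripper value outside its range is refused whole. "fingers" is the opening in per cent of the stroke, from 0 (shut) to 100 (fully open), set as the call begins (left out, the last holds). The fingers move at their own pace and stop on an object; the grip force is fixed at half the most. Time passes only in rows, so rows that repeat a pose let the fingers close. It gives the time, the measured TCP pose, the force, the opening and the grip force at its end, in the units of the state.
- arm.sense(): the state, without advancing time (a new reading comes with each control period).
- arm.grab_frame(name): name is "scene" or "top" or "wrist"; returns a dict with "img" (480x640x3 uint8, blue, green, red), "fx", "fy", "cx", "cy" (pixels), "R" (3x3) and "t" (3): a world point X has camera coordinates R X + t. Camera axes: x right, y down, z forward; pixel columns grow to the right and rows downward; lengths in m; the calibration is good to about 2 mm. A picture is of the moment at which its call begins. There is no depth.
- arm.finish_job(): hands the job in; it is judged then, once.
Trained networks look in a picture, given as the dict that the camera call returned (one of the last four; its "shot" number tells which), for a name from the list of things; names that differ only in an ending like _2 or _b are one class to them, and where a whole thing is asked for, a point or a joint stands for the part that bears it (a point fixed in the world has none). Each returns a list of dicts, best first, with "conf" (0 to 1); they miss things now and then, are a little off and sometimes report something else, mostly with a low value. They report only what shows in the picture. A call takes as long as a camera call. They do not tell look-alikes from the thing itself.
- arm.look_for(picture, name): "pixel" ([column, row] in pixels, amid what is visible of it).
The state is a dict: "clock": time; "q": joint angles; "qd": joint speeds; "tau": joint torques, N m; "tcp_pos": TCP position; "orientation": TCP orientation; "wrist_force": force on the tool from outside, world axes, zero at the start; "torque": the same for the moment, N m; "width": finger opening in m; "grasp_force": force on a finger pad.
Only numpy, scipy, OpenCV 4.12 (cv2) and the standard library are available. Lean on these libraries where they do the work, as an engineer would, in place of code of your own. Each camera call takes 0.05 s, during which the arm holds its last target. There are 200 camera calls.

TASK

Two painted cover discs lie side by side on the dark steel shelf of the turning rack, sticking out over its front edge. Pick up the turner (spatula) by its blue handle and with its blade flip the disc that lies red side up, over the small step behind it, so that it ends lying flat on the green pad with its yellow side up; then lay the turner flat on the bench and let go. The paint is fresh: do not touch either disc with the gripper, do not drop the turner, and leave the other disc, already yellow side up, where it lies.

Things in the scene. Friction and masses are not known exactly. Their poses are not given: they have to be found in the camera images.
- disc_center (a point): Centre (mid-thickness) of the disc to flip: aluminium, 100 mm across, 8 mm thick, 0.12 to 0.24 kg, one face red, the other yellow. Starts red side up on the rack's shelf, in either bay; far rim 1 to 7 mm short of the step, near rim sticking out 36 to 42 mm over the shelf's front edge, free air below. z axis out of the red face (up at the start).
- done_disc_center (a point): Centre (mid-thickness) of the other disc, of the same size, lying likewise in the other bay (centres 120 mm or more apart) but already yellow side up: leave it alone. z axis out of the yellow face.
- turner_grip (a point): Grip point, mid-height of the turner's handle. x towards the blade, z up. Lies flat on the bench on blade and rear foot; 0.2 kg. Blue handle 22 mm wide (y), 26 mm high, from 94 mm behind to 34 mm ahead of this point, underside 12 mm above the bench. Level steel blade 60 mm wide, 3 mm thick, underside 25 mm below this point, square front edge 135 mm ahead of it.
- rack: Fixed rack, 280 mm wide (y). Origin at bench height; x = flip direction, z up. Dark shelf, 40 mm above the bench, from x = -100 mm (front edge) to -35; there a 4 mm step up to the green pad, x = -35 to +110, with an 8 mm lip at the far end. Bays near y = +68 and -68. Lift the overhanging rim from below with the blade's tip: the far rim lodges at the step and the disc tips over it.
Things that resemble listed ones, but are neither listed nor needed, are in the scene too. Leave any purple look-alike of the part that bears done_disc_center alone. Leave any purple look-alike of the part that bears disc_center alone.

How it is judged:
By the outcome, as a careful person would: the job done as asked, in the order asked, and still so for the second after the job is handed in, with the robot touching nothing.
It also fails if it takes over 56 s, if anything falls off the work surface, if the arm or the gripper's body presses on something with over 40 N, if the wrist force passes 120 N, or if a joint passes its speed limit or range.

## Working session

There is one attempt and no reset: what is moved stays moved. The work goes in short steps, Python scripts to look and compute and a tool call to move; the robot and the scene stay as the last step left them, time stands still between calls to the robot, and variables do not carry over. Pictures are saved under pics/ and viewed, at most 10 in all, crops included, and the job is handed in when it is done.

Besides the shell and the picture viewer there is one more tool, called after "Emit:" as name(argument=value, ...) on one line, values as JSON. arm_command: Moves the arm, as the interface text tells. Its arguments: {"type":"object","properties":{"motion":{"type":"array"},"fingers":{"type":"number"}},"required":["motion"]}

```bash
mkdir -p pics; cat > h.py <<'E'
import numpy as np, cv2
from station import arm
def back(f,px,z):
    d=np.array([(px[0]-f['cx'])/f['fx'],(px[1]-f['cy'])/f['fy'],1.]);R=np.array(f['R']);t=np.array(f['t'])
    o=-R.T@t;d=R.T@d
    return o+d*(z-o[2])/d[2]
def proj(f,X):
    c=np.array(f['R'])@np.array(X)+np.array(f['t'])
    return np.array([c[0]/c[2]*f['fx']+f['cx'],c[1]/c[2]*f['fy']+f['cy']])
E
python3 - <<'E'
from h import *
for n in ("top","scene"):
    f=arm.grab_frame(n);cv2.imwrite(f'pics/{n}1.png',f['img'])
    for k,z in (("disc_center",.044),("done_disc_center",.044),("turner_grip",.025),("rack",.04)):
        for r in arm.look_for(f,k)[:4]: print(n,k,r['conf'],np.round(r['pixel']),back(f,r['pixel'],z).round(3))
print(arm.sense())
E
```

```text
top disc_center 0.63 [451. 318.] [ 0.325 -0.133  0.044]
top disc_center 0.61 [386. 160.] [ 0.625 -0.012  0.044]
top done_disc_center 0.78 [337. 296.] [0.36  0.079 0.044]
top done_disc_center 0.73 [395. 239.] [ 0.471 -0.029  0.044]
top turner_grip 0.77 [244. 198.] [0.548 0.263 0.025]
top rack 0.65 [450. 203.] [ 0.543 -0.136  0.04 ]
scene disc_center 0.88 [235. 238.] [ 0.597 -0.021  0.044]
scene disc_center 0.76 [309. 172.] [ 0.352 -0.112  0.044]
scene done_disc_center 0.77 [362. 232.] [0.395 0.118 0.044]
scene done_disc_center 0.63 [288. 210.] [ 0.467 -0.028  0.044]
scene turner_grip 0.73 [362. 331.] [0.544 0.293 0.025]
scene rack 0.79 [217. 210.] [ 0.579 -0.126  0.04 ]
{'clock': 0.5, 'q': array([-1.25242042e+00,  1.30402604e-01,  1.48821895e+00, -3.62046147e-05,
        1.52295384e+00, -8.54310690e-02]), 'qd': array([ 0.00109404, -0.00119652, -0.00117384, -0.00095054,  0.00026045,
       -0.00136998]), 'tau': array([-1.84836504e-04, -5.68714142e+01, -5.00359869e+01, -2.51085476e-04,
        2.95060650e-03,  1.60201409e-05]), 'tcp_pos': array([ 0.23574744, -0.55175808,  0.21368024]), 'orientation': array([3.14157855e+00, 3.75036587e-05, 4.03808708e-01]), 'wrist_force': array([0.01648693, 0.01243193, 0.23698807]), 'torque': array([0.01789607, 0.02326212, 0.01737768]), 'grasp_force': 0.0, 'width': 0.08534008240520802}
```

View pics/top1.png

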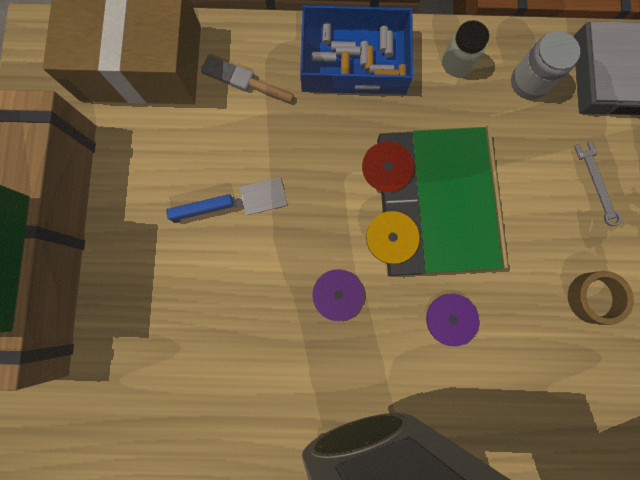

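View pics/scene1.png

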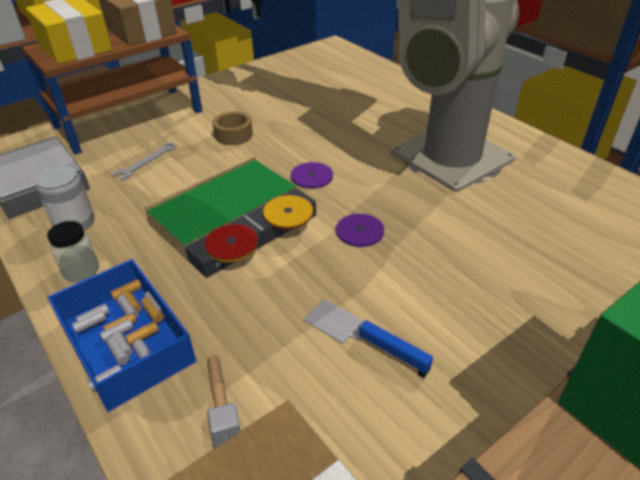

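The red disc is at about (388,166) in the top view and the yellow one at (393,237). The purple look-alikes are away from the rack. The turner's handle end is at (168,215) and its blade tip at (287,193), so it already points roughly in the flip direction (image right, world -y). Next I measure these more closely.

```bash
cat >> h.py <<'E'
def blob(f,lo,hi,near,r=90):
    m=cv2.inRange(cv2.cvtColor(f['img'],cv2.COLOR_BGR2HSV),lo,hi)
    w=np.zeros_like(m);cv2.circle(w,tuple(int(v) for v in near),r,255,-1);m&=w
    m=cv2.morphologyEx(m,cv2.MORPH_OPEN,np.ones((3,3)))
    return max(cv2.findContours(m,cv2.RETR_EXTERNAL,cv2.CHAIN_APPROX_NONE)[0],key=cv2.contourArea)
def rect(f,c,z):
    p=np.array([back(f,q[0],z)[:2]*1000 for q in c],np.float32)
    return cv2.minAreaRect(p),p
E
cat > m.py <<'E'
from h import *
f=arm.grab_frame("top")
for n,lo,hi,at,z in (("red",(0,120,60),(8,255,255),(388,166),.048),("yel",(18,150,100),(32,255,255),(393,237),.048),("green",(50,120,50),(75,255,255),(460,200),.044),("blue",(105,120,60),(125,255,255),(200,207),.038)):
    c=blob(f,lo,hi,at);(r,p)=rect(f,c,z)
    if n in("red","yel"): print(n,cv2.minEnclosingCircle(p))
    else:
        print(n,r)
        print(cv2.boxPoints(r).round(1).tolist())
E
python3 m.py
python3 - <<'E'
from h import *
f=arm.grab_frame("top");a=f['img']
u=cv2.hconcat([cv2.resize(a[170:230,160:300],(700,300),interpolation=cv2.INTER_CUBIC)])
v=cv2.resize(a[120:290,350:520],(700,700))[:, :]
cv2.imwrite('pics/c1.png',cv2.resize(cv2.vconcat([u]),(700,300)))
E
```

```text
red ((613.1922607421875, -14.95080280303955), 50.349483489990234)
yel ((473.49432373046875, -23.642826080322266), 50.74014663696289)
green ((553.5791625976562, -147.2107696533203), (279.0686340332031, 144.70285034179688), 4.555546283721924)
[[408.70001220703125, -86.19999694824219], [420.20001220703125, -230.39999389648438], [698.4000244140625, -208.3000030517578], [686.9000244140625, -64.0]]
blue ((525.5924682617188, 347.1095886230469), (20.643095016479492, 125.32144165039062), 15.893198013305664)
[[498.5, 404.5], [532.7999877929688, 284.0], [552.7000122070312, 289.70001220703125], [518.4000244140625, 410.20001220703125]]
```

View pics/c1.png

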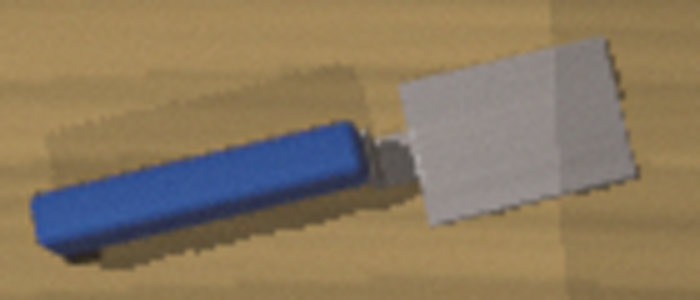

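The crop shows the turner clearly, with its blade front corners at crop (605,38) and (637,177). I check the turner axis against the blade.

```bash
python3 - <<'E'
from h import *
f=arm.grab_frame("top")
P=[back(f,(160+x/5,170+y/5),.003)[:2]*1000 for x,y in((605,38),(637,177),(400,85),(430,225))]
t=(P[0]+P[1])/2;r=(P[2]+P[3])/2;d=(t-r)/np.linalg.norm(t-r)
print(np.round(P,1),t,r,np.arctan2(d[1],d[0]),"grip",t-135*d)
g=t-135*np.array([np.cos(-1.2935),np.sin(-1.2935)]);print(g)
h=np.array([525.6,347.1]);e=(t-h)/np.linalg.norm(t-h);print(np.linalg.norm(t-h),np.arctan2(e[1],e[0]),t-135*e)
E
```

```text
[[597.2 194.6]
 [539.8 179.6]
 [575.5 276.5]
 [518.2 261.6]] [568.48769916 187.10337908] [546.83972093 269.03284779] -1.3124730068122539 grip [534.00061744 317.62403336]
[531.53060381 316.9462576 ]
165.64502239647393 -1.3088993592581049 [533.53440384 317.49995552]
```

Emit:
arm_command(motion=[25,45,0,0.7,25,45,0,0.7,25,45,0,0.7,25,45,0,0.7,25,45,0,0.7,25,45,0,0.7,25,45,0,0.7,25,45,0,0.7,30.1,86,-5,1.428,30.1,86,-5,1.428,30.1,86,-5,1.428,30.1,86,-5,1.428,30.1,86,-5,1.428,30.1,86,-5,1.428,30.1,86,-5,1.428,30.1,86,-5,1.428,30.1,86,-10,1.428,30.1,86,-10,1.428,30.1,86,-10,1.428], fingers=100)

```text
clock: 3.02
tcp_pos: [0.5372, 0.3076, 0.1151]
orientation: [3.141, 0.0, 1.831]
wrist_force: [-0.3, -0.9, 0.6]
width: 0.0855
grasp_force: 0.0
```

```bash
python3 - <<'E'
from h import *
f=arm.grab_frame("wrist");cv2.imwrite('pics/w1.png',f['img'])
s=arm.sense();print(s['clock'],s['tcp_pos'],s['orientation'])
c=blob(f,(105,120,60),(125,255,255),(320,240),500);r,p=rect(f,c,.038);print(r,cv2.boxPoints(r))
print(proj(f,s['tcp_pos']-[0,0,.07]))
E
```

```text
3.075 [0.53797167 0.30807234 0.1160263 ] [ 3.13901704e+00 -3.56800068e-04  1.83096047e+00]
((524.108154296875, 347.7961730957031), (20.797489166259766, 124.51496124267578), 15.436630249023438) [[497.5133  405.0399 ]
 [530.65576 285.01675]
 [550.703   290.55246]
 [517.56055 410.5756 ]]
[325.88965358 246.06366314]
```

View pics/w1.png

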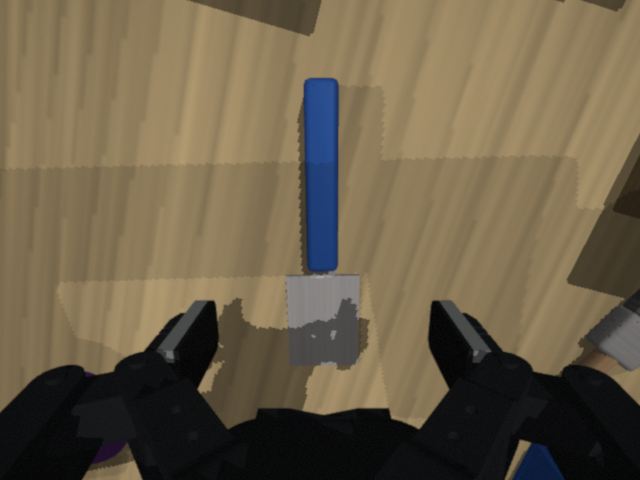

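The wrist view shows the handle centred between the fingers and running from (320,80) to (320,270), with the blade ahead of it. I go down and grip it.

Emit:
arm_command(motion=[-0.1,0,-5,0,-0.1,0,-8,0,-0.1,0,-9,0,-0.1,0,-9,0,-0.1,0,-9,0])

```text
clock: 3.7
tcp_pos: [0.5375, 0.309, 0.0262]
orientation: [3.138, -0.001, 1.832]
wrist_force: [-0.3, -0.1, 0.3]
width: 0.0854
grasp_force: 0.0
```

Emit:
arm_command(motion=[0,0,0,0,0,0,0,0,0,0,0,0,0,0,0,0,0,0,0,0,0,0,0,0,0,0,0,0,0,0,0,0], fingers=0)

```text
clock: 4.7
tcp_pos: [0.5358, 0.3083, 0.0237]
orientation: [3.142, -0.0, 1.832]
wrist_force: [-0.1, 0.8, 0.2]
width: 0.0
grasp_force: 0.0
```

```bash
python3 - <<'E'
from h import *
a=arm.grab_frame("wrist")['img'];b=arm.grab_frame("scene")['img']
cv2.imwrite('pics/w2.png',cv2.resize(cv2.hconcat([a,b]),(800,300)))
print(arm.sense())
E
```

```text
{'clock': 4.8, 'q': array([ 4.39167210e-01,  3.41222804e-01,  1.60419826e+00, -1.59251759e-05,
        1.19615720e+00,  1.78213026e-01]), 'qd': array([-8.99144024e-04,  1.03015157e-03, -6.85468048e-05,  1.74805351e-03,
        1.22711890e-03,  2.52900420e-04]), 'tau': array([-1.22539659e-04, -6.24577188e+01, -4.48544312e+01,  4.67649352e-05,
        1.77417005e-03,  9.49283788e-06]), 'tcp_pos': array([0.53577739, 0.30825039, 0.02369028]), 'orientation': array([3.14157586e+00, 1.20342772e-05, 1.83175634e+00]), 'wrist_force': array([ 0.49818251,  0.21100666, -0.11986403]), 'torque': array([ 0.02521218, -0.04606554, -0.00831127]), 'grasp_force': 0.0, 'width': 0.00016884048357798553}
```

View pics/w2.png

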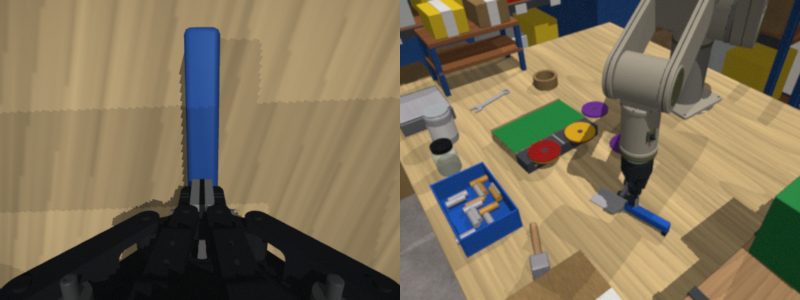

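The scene view shows the gripper at the handle's front end with the fingers fully shut, so nothing was gripped. I check whether the turner moved.

```bash
python3 - <<'E'
from h import *
for n in("top","wrist"):
    f=arm.grab_frame(n);a=f['img']
    at=(215,205) if n=="top" else(320,200)
    c=blob(f,(105,120,60),(125,255,255),at,90 if n=="top" else 400);r,p=rect(f,c,.038);print(n,r);print(cv2.boxPoints(r).round(1).tolist())
    tp=arm.sense()['tcp_pos']
    print([proj(f,tp+[0,0,d]).round() for d in (-.017,0,.03,.06)])
    if n=="top": A=cv2.resize(a[130:250,150:310],(800,600))
    else: B=a
f=arm.grab_frame("scene")
print([proj(f,tp+[0,0,d]).round() for d in (-.017,0,.03,.06)])
S=cv2.resize(f['img'][240:400,290:450],(400,400),interpolation=cv2.INTER_CUBIC)
cv2.imwrite('pics/w3.png',cv2.hconcat([cv2.resize(A,(400,400)),S]))
E
```

```text
top ((516.177001953125, 373.26556396484375), (24.468048095703125, 69.85539245605469), 15.960559844970703)
[[494.79998779296875, 403.5], [514.0, 336.29998779296875], [537.5, 343.0], [518.2999877929688, 410.20001220703125]]
[array([223., 205.]), array([221., 203.]), array([218., 200.]), array([214., 196.])]
wrist ((521.0829467773438, 359.2801818847656), (20.820934295654297, 101.21818542480469), 15.347737312316895)
[[497.6000061035156, 405.29998779296875], [524.4000244140625, 307.70001220703125], [544.5, 313.20001220703125], [517.7000122070312, 410.79998779296875]]
[array([325., 276.]), array([325., 289.]), array([326., 320.]), array([326., 365.])]
[array([372., 342.]), array([372., 335.]), array([373., 323.]), array([374., 311.])]
```

View pics/w3.png

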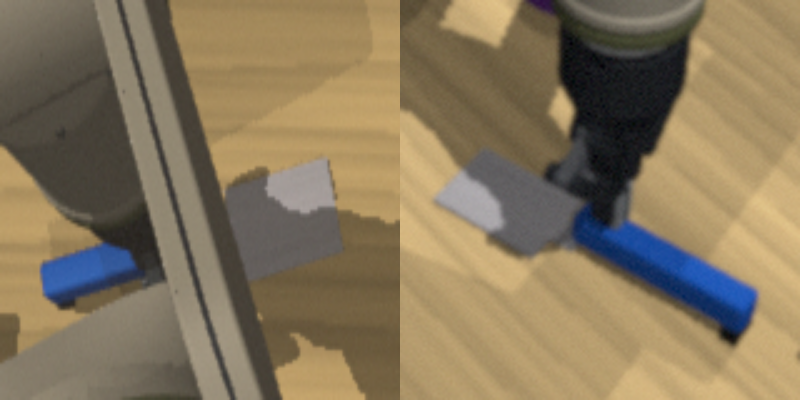

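```bash
python3 - <<'E'
from h import *
f=arm.grab_frame("wrist");g=arm.grab_frame("scene")
A=cv2.resize(f['img'][240:400,240:400],(400,400),interpolation=cv2.INTER_CUBIC)
S=cv2.resize(g['img'][280:360,330:410],(400,400),interpolation=cv2.INTER_CUBIC)
cv2.imwrite('pics/w4.png',cv2.hconcat([A,S]))
print(-np.array(g['R']).T@g['t'], -np.array(f['R']).T@f['t'])
E
```

```text
[0.9444732  0.71303565 0.73168015] [0.51613229 0.37750326 0.18390065]
```

View pics/w4.png

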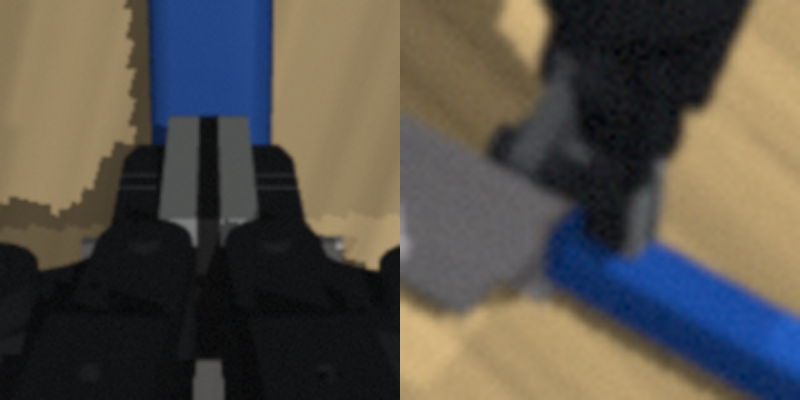

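The shut fingers seem to sit on top of the handle, about 3 cm higher than the stated TCP implies. I work out the actual fingertip height.

```bash
python3 - <<'E'
from h import *
f=arm.grab_frame("wrist");g=arm.grab_frame("scene");tp=arm.sense()['tcp_pos']
d=np.array([np.cos(-1.31),np.sin(-1.31),0]);l=np.array([-d[1],d[0],0])
for z in (.007,.02,.03,.038,.045,.055):
    P=tp.copy();P[2]=z
    print(z,'wrist rear edge',proj(f,P-.011*d).round(),proj(f,P-.011*d+.01*l).round(),'scene rear/front',proj(g,P-.011*d).round(),proj(g,P+.011*d).round())
print('handle front top corners',[ (proj(f,np.r_[(.5337+.034*d[0]+s*.011*l[0]),(.3176+.034*d[1]+s*.011*l[1]),.038]).round(),proj(g,np.r_[(.5337+.034*d[0]+s*.011*l[0]),(.3176+.034*d[1]+s*.011*l[1]),.038]).round()) for s in(1,-1)])
E
```

```text
0.007 wrist rear edge [325. 256.] [344. 256.] scene rear/front [377. 345.] [366. 338.]
0.02 wrist rear edge [325. 265.] [346. 265.] scene rear/front [378. 340.] [367. 333.]
0.03 wrist rear edge [325. 273.] [347. 273.] scene rear/front [378. 336.] [367. 330.]
0.038 wrist rear edge [326. 279.] [348. 279.] scene rear/front [378. 333.] [367. 326.]
0.045 wrist rear edge [326. 286.] [350. 286.] scene rear/front [379. 330.] [367. 324.]
0.055 wrist rear edge [326. 296.] [351. 296.] scene rear/front [379. 326.] [368. 320.]
handle front top corners [(array([350., 350.]), array([356., 327.])), (array([303., 350.]), array([364., 319.]))]
```

Both cameras put the fingertips near z = 0.043, about 36 mm above what the reported TCP says. I open the fingers, then lower them in steps while watching the force.

Emit:
arm_command(motion=[0,0,0,0,0,0,0,0,0,0,0,0,0,0,0,0,0,0,0,0,0,0,0,0,0,0,-0.5,0,0,0,-1,0,0,0,-1,0], fingers=100)

```text
clock: 6.28
tcp_pos: [0.5351, 0.3079, 0.0127]
orientation: [-3.14, 0.0, 1.832]
wrist_force: [0.2, 0.8, 0.1]
width: 0.0854
grasp_force: 0.0
```

```bash
python3 - <<'E'
from h import *
f=arm.grab_frame("wrist");g=arm.grab_frame("scene");s=arm.sense();print(s['tcp_pos'],s['wrist_force'],s['width'])
A=cv2.resize(f['img'],(400,300));S=cv2.resize(g['img'][260:380,310:470],(400,300),interpolation=cv2.INTER_CUBIC)
cv2.imwrite('pics/w5.png',cv2.hconcat([A,S]))
tp=s['tcp_pos'];d=np.array([np.cos(-1.31),np.sin(-1.31),0]);l=np.array([-d[1],d[0],0])
for z in (-.005,.005,.015,.025,.035,.045):
    P=tp.copy();P[2]=z
    print(z,[(q-[310,260])*2.5+[400,0] for q in(proj(g,P-.011*d+.043*l).round(),proj(g,P-.011*d+.055*l).round())],[proj(f,P-.011*d+.043*l*k)/1.6 for k in(1,-1)])
E
```

```text
[0.53564436 0.30818538 0.01347791] [-0.13476833 -0.40926368  0.3962764 ] 0.0853412582624403
-0.005 [array([530., 265.]), array([520. , 277.5])] [array([255.26964808, 159.78398783]), array([152.72048595, 159.56586115])]
0.005 [array([532.5, 257.5]), array([522.5, 270. ])] [array([258.11614268, 163.86630444]), array([150.04973449, 163.63304949])]
0.015 [array([532.5, 247.5]), array([522.5, 260. ])] [array([261.28647927, 168.4130609 ]), array([147.07540239, 168.16254953])]
0.025 [array([532.5, 237.5]), array([522.5, 250. ])] [array([264.83925577, 173.50829577]), array([143.74260916, 173.23793673])]
0.035 [array([532.5, 227.5]), array([522.5, 240. ])] [array([268.84811497, 179.25762426]), array([139.9823979, 178.964223 ])]
0.045 [array([535. , 217.5]), array([522.5, 230. ])] [array([273.40690409, 185.79563791]), array([135.70691291, 185.4752005 ])]
```

View pics/w5.png

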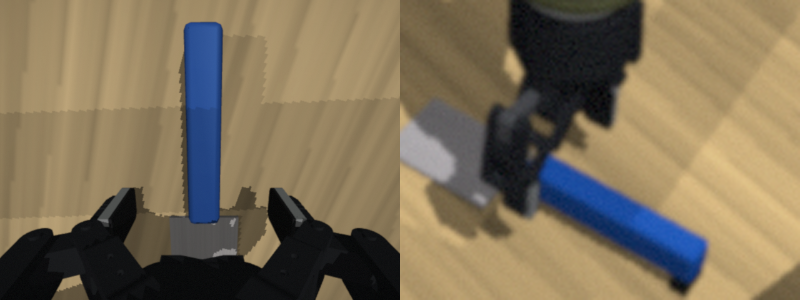

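The open fingertips are at z ≈ 0.045 in both views (wrist pads at (137,188) and (270,188), scene finger bottom at (530,215)). The handle lies between them. I need about 2.4 cm more.

Emit:
arm_command(motion=[0,0,-1,0,0,0,-1.8,0,0,0,-2.4,0,0,0,-2.4,0,0,0,-2.4,0])

```text
clock: 7.0
tcp_pos: [0.5359, 0.3083, -0.0102]
orientation: [3.141, -0.0, 1.832]
wrist_force: [0.2, -0.2, -0.7]
width: 0.0857
grasp_force: 0.0
```

Emit:
arm_command(motion=[0,0,0,0,0,0,0,0,0,0,0,0,0,0,0,0,0,0,0,0,0,0,0,0,0,0,0,0], fingers=0)

```text
clock: 7.88
tcp_pos: [0.536, 0.3084, -0.01]
orientation: [3.141, -0.0, 1.832]
wrist_force: [0.6, 0.5, 2.8]
width: 0.0214
grasp_force: 59.9
```

The handle is gripped (21 mm, 60 N). I lift and go to the pre-pose in front of the red disc.

Emit:
arm_command(motion=[0,0,1.5,0,0,0,2.8,0,2,-3,2.8,-0.06,4,-7,2.8,-0.12,6,-10,2.8,-0.181,6,-11.3,2.8,-0.181,6,-11.3,2.8,-0.181,6,-11.3,2.8,-0.181])

```text
clock: 8.88
tcp_pos: [0.5952, 0.1963, 0.0178]
orientation: [-3.141, -0.0, 1.652]
wrist_force: [-0.5, 0.2, -1.9]
width: 0.0212
grasp_force: 59.3
```

```bash
python3 - <<'E'
from h import *
f=arm.grab_frame("top");g=arm.grab_frame("scene");s=arm.sense();tp=s['tcp_pos'];print(s['clock'],tp,s['orientation'][2],s['wrist_force'],s['grasp_force'])
a=s['orientation'][2]-np.pi;d=np.array([np.cos(a),np.sin(a),0]);l=np.array([-d[1],d[0],0])
t=tp+.1255*d;t[2]=tp[2]+.0133;print('tip',t)
o=(310,90)
for q in (1,-1): print('pred',(proj(f,t+.03*q*l)-[270,130])*3,(proj(g,t+.03*q*l)-[170,190])*2.5+[400,0])
A=cv2.resize(f['img'][130:263,270:403],(400,400),interpolation=cv2.INTER_CUBIC);S=cv2.resize(g['img'][190:350,170:330],(400,400),interpolation=cv2.INTER_CUBIC)
cv2.imwrite('pics/a1.png',cv2.hconcat([A,S]))
E
```

```text
8.975 [0.59518982 0.19645363 0.01773537] 1.6524884900634422 [-0.5190108   0.22241088 -2.22441616] 59.31833267211914
tip [0.60543079 0.07137216 0.03103537]
pred [214.72463706  79.0735199 ] [586.83909956 222.30080024]
pred [220.84579787 167.070315  ] [652.00500909 183.17714832]
```

View pics/a1.png

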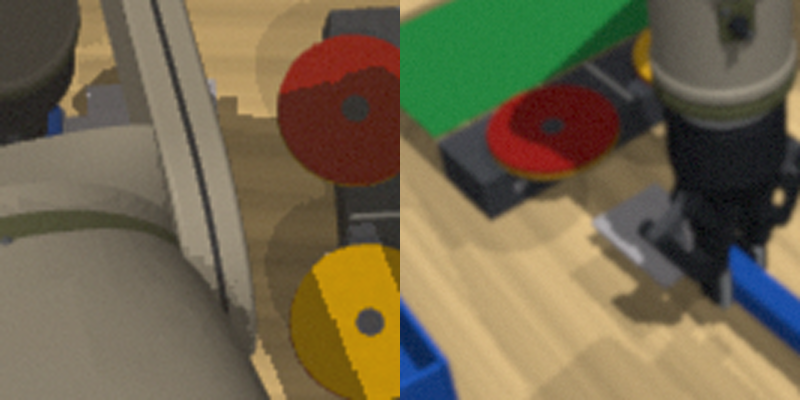

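The blade tip is level and in line with the red disc: its left front corner is at (597,223) in the scene half and its top-view corner at (213,85), both near prediction. I slide the blade under the rim and start the lift.

Emit:
arm_command(motion=[0.1,-1,0,0,0.2,-2,0,0,0.3,-3,0,0,0.4,-4,0,0,0.4,-4.8,0,0,0.5,-5.5,0,0,0.5,-5.5,0,0,0.5,-5.5,0.4,0,0.5,-5.5,0.8,0,0.5,-5.5,1.2,0,0.5,-5.5,1.6,0,0.5,-5.6,2,0,0.5,-5.6,2.4,0,0.5,-5.6,2.4,0])

```text
clock: 10.72
tcp_pos: [0.6011, 0.1393, 0.0422]
orientation: [3.141, -0.0, 1.651]
wrist_force: [0.1, -0.6, -3.3]
width: 0.0213
grasp_force: 59.2
```

```bash
python3 - <<'E'
from h import *
g=arm.grab_frame("scene");s=arm.sense();tp=s['tcp_pos'];print(s['clock'],tp,s['orientation'][2],s['wrist_force'],s['grasp_force'],s['width'])
cv2.imwrite('pics/a2.png',cv2.resize(g['img'][150:330,130:370],(640,480),interpolation=cv2.INTER_CUBIC))
E
```

```text
10.775 [0.60090748 0.13928835 0.0418826 ] 1.6507333159093687 [-0.22783592  0.02998625 -2.19558804] 59.17840898036957 0.02115636001228717
```

View pics/a2.png

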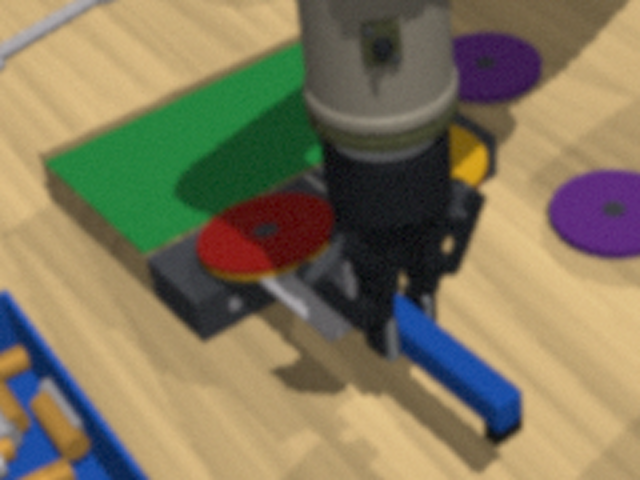

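The blade is under the red disc's near rim, around (270,275) in the crop, and the disc is starting to tilt. The other disc is untouched. I continue along the arc.

Emit:
arm_command(motion=[0,-0.1,0.5,0,0,-0.2,0.9,0,0,-0.4,1.4,0,0,-0.6,1.9,0,0.1,-0.8,2.3,0,0.1,-1,2.7,0,0.1,-1.3,3.2,0,0.1,-1.5,3.6,0,0.1,-1.8,3.9,0,0.1,-1.8,3.9,0])

```text
clock: 12.02
tcp_pos: [0.602, 0.1211, 0.0811]
orientation: [3.141, -0.0, 1.651]
wrist_force: [-0.3, 0.3, -2.0]
width: 0.0212
grasp_force: 59.2
```

```bash
cat > c.py <<'E'
from h import *
s=arm.sense();print(s['clock'],s['tcp_pos'].round(4),s['wrist_force'].round(1),s['grasp_force'],s['width'])
for n,a,b in(("top",(388,166),(393,237)),("scene",(235,238),(288,210))):
    f=arm.grab_frame(n)
    for k,lo,hi in(("red",(0,120,40),(8,255,255)),("yel",(18,150,60),(32,255,255))):
        m=cv2.inRange(cv2.cvtColor(f['img'],cv2.COLOR_BGR2HSV),lo,hi)[100:300,180:500]
        N,_,st,ce=cv2.connectedComponentsWithStats(m)
        for i in range(1,N):
            if st[i,4]>60: print(n,k,'bbox',st[i,:4]+[180,100,0,0],'area',st[i,4],(ce[i]+[180,100]).round())
E
python3 c.py
```

```text
12.025 [0.602  0.1211 0.0811] [-0.3  0.3 -2. ] 59.19737219810486 0.02121333790781167
scene yel bbox [296 199  17  27] area 267 [305. 213.]
scene yel bbox [202 217  42  23] area 93 [220. 230.]
```

Emit:
arm_command(motion=[0,-0.3,0.4,0,0,-0.7,0.7,0,0.1,-1,1,0,0.1,-1.4,1.3,0,0.1,-1.8,1.6,0,0.2,-2.2,1.9,0,0.2,-2.6,2.1,0,0.2,-3,2.3,0,0.3,-3.5,2.6,0,0.3,-3.9,2.7,0,0.4,-4.4,2.9,0,0.4,-4.9,3.1,0])

```text
clock: 13.62
tcp_pos: [0.6058, 0.0719, 0.1118]
orientation: [-3.141, 0.0, 1.651]
wrist_force: [0.4, 0.7, -2.5]
width: 0.0213
grasp_force: 59.2
```

```bash
python3 c.py; python3 - <<'E'
from h import *
f=arm.grab_frame("scene")
# predicted silhouette centre for standing disc
d=np.array([.0795,-.9968,0]);l=np.array([.9968,.0795,0]);O=np.array([.5506,-.110,0])+.070*l
for x,z in((-.035,.044),(-.037,.094),(-.04,.143)): print(proj(f,O+x*d+[0,0,z]),proj(f,O+x*d+[0,0,z]+.05*l),proj(f,O+x*d+[0,0,z]-.05*l))
E
```

```text
13.625 [0.6058 0.0719 0.1118] [ 0.4  0.7 -2.5] 59.20847833156586 0.02125164465540464
top yel bbox [412 129   8  37] area 102 [417. 146.]
scene yel bbox [191 187  31  47] area 622 [204. 216.]
scene yel bbox [265 195  48  33] area 1208 [288. 211.]
[213.35183914 229.4805858 ] [191.47537056 240.92521515] [234.22493034 218.56087125]
[210.23845559 209.883035  ] [187.55095737 221.22466416] [231.85213122 199.07821679]
[207.29607731 189.63462216] [183.74790056 200.84830476] [229.693013   178.96916255]
```

The yellow face now shows in the scene view, standing where predicted, so the disc is near vertical. I push it over gently.

Emit:
arm_command(motion=[0,-0.4,0.1,0,0.1,-0.8,0.2,0,0.1,-1.2,0.2,0,0.1,-1.6,0.2,0,0.2,-2,0.2,0,0.2,-2.4,0.2,0,0.2,-2.8,0.2,0,0.3,-3.2,0.2,0,0.3,-3.6,0.1,0,0.3,-4,0,0,0.3,-4.4,0,0,0.3,-4.4,0,0])

```text
clock: 15.28
tcp_pos: [0.6088, 0.0279, 0.1117]
orientation: [-3.142, 0.0, 1.65]
wrist_force: [-0.8, -0.8, -1.5]
width: 0.0214
grasp_force: 59.2
```

```bash
python3 c.py; python3 - <<'E'
from h import *
f=arm.grab_frame("scene");g=arm.grab_frame("top")
d=np.array([.0795,-.9968,0]);l=np.array([.9968,.0795,0]);O=np.array([.5506,-.110,0])+.070*l
for h in(f,g): print('flat pred',[proj(h,O+x*d+y*l+[0,0,.052]).round() for x,y in((.02,0),(.02,.05),(.02,-.05),(.07,0),(-.03,0))])
E
```

```text
15.275 [0.6088 0.0279 0.1117] [-0.8 -0.8 -1.5] 59.2156845331192 0.021369591607925363
top yel bbox [440 138  18  27] area 353 [449. 150.]
scene yel bbox [263 195  50  33] area 1240 [288. 211.]
scene yel bbox [180 200  44  31] area 762 [195. 218.]
flat pred [array([197., 214.]), array([176., 224.]), array([218., 203.]), array([184., 203.]), array([211., 225.])]
flat pred [array([445., 162.]), array([442., 137.]), array([447., 187.]), array([470., 160.]), array([419., 163.])]
```

It has fallen flat on the pad. I retract and check before laying the turner down.

Emit:
arm_command(motion=[0,3,0.5,0,-0.5,7,0.5,0,-1.5,12,0.5,0,-2.5,17,0.5,0,-4,22,0,0,-5,26,-2,0,-5,27,-5,0,-5,27,-8,0,-5,27,-10,0,-5,27,-11,0,-5,27,-11.4,0,-5,27,-11.4,0])

```text
clock: 16.98
tcp_pos: [0.5595, 0.2983, -0.0015]
orientation: [3.141, -0.0, 1.65]
wrist_force: [-0.7, -0.1, -1.7]
width: 0.0213
grasp_force: 59.3
```

```bash
python3 c.py; python3 - <<'E'
from h import *
f=arm.grab_frame("top")
for n,lo,hi,at in (("new",(18,150,60),(32,255,255),(445,162)),("done",(18,150,60),(32,255,255),(393,237))):
    c=blob(f,lo,hi,at,40);r,p=rect(f,c,.052 if n=="new" else .048);print(n,cv2.minEnclosingCircle(p),cv2.contourArea(c))
E
```

```text
16.975 [ 0.5595  0.2983 -0.0015] [-0.7 -0.1 -1.7] 59.29600417613983 0.021330386720941782
top yel bbox [419 138  53  51] area 2041 [445. 163.]
top yel bbox [366 211  54  53] area 2153 [393. 237.]
scene yel bbox [263 195  50  33] area 1243 [287. 211.]
scene yel bbox [180 197  45  34] area 1230 [201. 213.]
new ((619.8455200195312, -125.32905578613281), 51.39040756225586) 2030.5
done ((473.7434997558594, -23.762205123901367), 50.54936218261719) 2144.0
```

The flipped disc lies flat on the pad yellow side up (50 mm radius, centre (0.620,-0.125)), and the other disc is unmoved. I lower the turner the last 8–9 mm.

Emit:
arm_command(motion=[0,0,-0.2,0,0,0,-0.4,0,0,0,-0.6,0,0,0,-0.7,0,0,0,-0.8,0,0,0,-0.8,0])

```text
clock: 17.88
tcp_pos: [0.5589, 0.2983, -0.01]
orientation: [3.141, -0.0, 1.651]
wrist_force: [-2.0, -1.1, 1.5]
width: 0.0214
grasp_force: 59.7
```

Force has risen from about -2 to +1.5 N, so the turner is on the bench. I release it, rise and check.

Emit:
arm_command(motion=[0,0,0,0,0,0,0,0,0,0,0,0,0,0,0,0,0,0,0,0,0,0,0,0,0,0,0,0], fingers=100)

```text
clock: 18.75
tcp_pos: [0.5587, 0.2983, -0.0103]
orientation: [-3.142, -0.0, 1.651]
wrist_force: [-0.2, -0.1, -0.2]
width: 0.0855
grasp_force: 0.0
```

Emit:
arm_command(motion=[0,0,1,0,0,0,3,0,0,0,6,0,0,0,10,0,0,0,14,0,0,0,16,0,0,0,16,0,0,0,16,0])

```text
clock: 19.75
tcp_pos: [0.5578, 0.2979, 0.1479]
orientation: [-3.139, 0.001, 1.651]
wrist_force: [0.3, -0.3, -0.6]
width: 0.0853
grasp_force: 0.0
```

```bash
python3 c.py; python3 - <<'E'
from h import *
f=arm.grab_frame("wrist");c=blob(f,(105,120,60),(125,255,255),(320,200),250);print(rect(f,c,.038)[0])
E
```

```text
19.75 [0.5578 0.2979 0.1479] [ 0.3 -0.3 -0.6] 0.0 0.08533628583784579
top yel bbox [419 138  53  51] area 2041 [445. 163.]
top yel bbox [366 211  54  53] area 2161 [392. 237.]
scene yel bbox [263 195  50  33] area 1243 [288. 211.]
scene yel bbox [180 197  45  34] area 1222 [201. 213.]
((553.955322265625, 338.9781494140625), (20.75487518310547, 124.97429656982422), 5.033355712890625)
```

The turner lies flat, with the same measured handle size at bench height as before, and it is free of the gripper.

```bash
python3 -c "
from station import arm
print(arm.finish_job())"
```

```text
the job is handed in; nothing more can be done
None
```

The red disc is flipped and lies flat on the green pad yellow side up, the other disc is where it was, the turner lies flat and released on the bench, and the job was handed in at about 20 s (no verdict was shown).

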